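# Clear the retort stand and put the stopper back in its tilt-out bin

### The arm

A 6-joint arm with a two-finger parallel gripper is mounted at the origin on the work surface. World frame = base frame: x ahead of the robot, y to its left, z up, the work surface at z = 0. Lengths are in m, angles in rad, forces in N, time in s.
With the tool pointing down it reaches from about 0.225 to 0.875 m from the base axis. Payload 3.4 kg.
Tool frame: the origin (TCP) lies at the very end of the fingers, on their centre line; the grasp point (between the pads) lies 19 mm behind it; x points along the fingers, y is the direction in which the jaws open and shut, and the axes are right-handed (so a half turn about x gives the same grasp; the last joint's range is limited). The gripper opens to 85 mm and grips with 20 to 120 N. Pads are 22 mm wide; open, the fingers measure 114 mm over their backs; the gripper's body (76 mm by 85 mm) begins 54 mm behind the grasp point. The pads swing forward as they close: fully open they stand 13 mm farther back than shut.
Start: joints at [-1.289, 0.276, 1.505, -0, 1.361, -0.121], TCP at [0.225, -0.529, 0.231] pointing down, gripper open.
Joint ranges: [-2.89, 2.89], [-0.75, 2.08], [0.22, 2.7], [-1.18, 4.32], [0.11, 2.71], [-2.7, 2.7]. Speed limits (rad/s): [2.57, 2.57, 3.14, 3.14, 3.14, 3.14].

### API

Orientations are given as a unit quaternion [x, y, z, w].
In Python, from bench import telemetry, grab_frame, calibration, job_done gives the robot as it stands.
- The arm moves only by the tool play_rows, never from a script. Its argument "plan" is a list of rows, each an object with "linear": the shift along the tool's x, y, z in m, a list of three; "twist": the turn about the tool's x in degrees; "grip": the opening, from 0 (shut) to 1 (fully open). A call has 1 to 20 rows; each row shifts and turns the commanded pose from where the row before left it, along the tool's axes as they then stand; what a row does not reach is not made up. A row lasts 1/10 s, in which the tool goes at most 50 mm and 8.59 degrees, less where a joint would pass 70% of its speed; a pose out of reach is approached as far as the arm can. A call with a gripper value outside its range is refused whole. The fingers move at their own pace and stop on an object; "squeeze" is the grip in N (left out, the last holds). Time passes only in rows, so rows that do not move let the fingers close. It gives the time, the measured TCP pose, the force and the opening at its end, in the units of the state.
- telemetry.get_obs(): the state, without advancing time (a new reading comes with each control period).
- grab_frame(name): name is "side" or "top"; returns (picture, depth): 384x512x3 uint8, red, green, blue; 384x512 float32, m along the optical axis (not along the pixel's ray), 0 where there is no reading.
- calibration(name): a dict with "K" (3x3 intrinsics, pixels), "R" (3x3) and "t" (3): a world point X has camera coordinates R X + t. Camera axes: x right, y down, z forward; pixel columns grow to the right and rows downward; lengths in m; the calibration is good to about 2 mm. A picture is of the moment at which its call begins. calibration takes no time and is no camera call.
- job_done(): hands the job in, once; it reports no verdict.
The state is a dict: "time": time; "joint_pos": joint angles; "joint_velocities": joint speeds; "joint_efforts": joint torques, N m; "eef_pos": TCP position; "orientation": TCP orientation; "contact_force": force on the tool from outside, world axes, zero at the start; "torque": the same for the moment, N m; "opening": opening from 0.0 (shut) to 1.0 (fully open).
Only numpy, scipy, OpenCV 4.12 (cv2) and the standard library are available. Lean on these libraries where they do the work, as an engineer would, in place of code of your own. Each camera call takes 0.05 s, during which the arm holds its last target. There are 200 camera calls.

### The job

The loose rubber stopper on the bench belongs in the tilt-out bin that the retort stand is blocking. Move the stand, which is top-heavy, into the spill tray: keep it upright all the way, set it down gently with its base flat on the tray floor, and let go. Then pull the bin forward to its stop, put the stopper in it and leave it open, with everything else on the bench left as it is.

Things in the scene. Friction and masses are not known exactly. Their poses are not given: they have to be found in the camera images.
- stand: small retort stand, loose, 0.86 kg, top-heavy: grey base plate 120 by 80 mm, 5 mm thick (45 mm behind the rod, 75 mm in front), round rod 10 mm thick, 305 mm high; a boss head 26 mm across at 223 to 249 mm up; a clamp arm to +x holds a glass column with a 49 mm bulb, axis 64 mm from the rod, 45 to 250 mm up. The rod is bare above 249 mm. Origin: under the rod, on the bench; z up the rod.
- tray: low white plastic spill tray, fixed, empty, 280 mm (its x) by 220 mm (its y) outside, 32 mm high, walls and floor 5 mm thick. Origin: centre of its underside.
- tray_in (a point): centre of the tray's inner floor, 5 mm above the bench; axes as the tray's.
- tiltunit: white tilt-bin unit, fixed at the robot's right, front to the middle of the bench: 600 mm long, 190 mm high, with four clear bins in a row. Origin: on the bench, in the middle of its front line; its x points into the case, its y along the row (away from the robot); bins swing out to its -x. The case's roof starts 24 mm behind the front line: the 35 mm gap behind each lip is open from above.
- bin (a joint): opening angle of the bin to be opened (second of the four from the robot's end; the stand is in front of it, in the way of its swing; it holds two more such stoppers): 0 shut, 0.70 rad at its stop; a stiff pivot at its foot keeps it where it is left; opening takes 1 to 2 N at the lip.
- bin_hinge (a point): middle of that bin's pivot line (which runs along the unit's y), fixed, 12 mm above the bench on the unit's front line; axes as the unit's.
- bin_lip (a point): middle of that bin's lip, a white rounded bead 10 mm thick, 138 mm long, along the top edge of its front; moves with the bin. Shut: 40 mm in front of the front line, 165 mm above the bench; at the stop: 129 mm in front, 103 mm above the bench. From it a flat front wall, 4 mm thick, runs straight down to the pivot. Axes turn with the bin, equal to the unit's when shut.
- bin_floor (a point): middle of that bin's inner front bottom edge, over the pivot, moving with the bin; axes turn with the bin and equal the unit's when it is shut. The bin is 130 mm wide inside along y, its floor runs 108 mm to +x; shut, its mouth is too narrow for the stopper; at its stop it gapes upward between the lip and the case.
- stopper: dark grey tapered rubber stopper, loose on the bench, standing on its wide end: 39 mm in diameter at the bottom, 33 mm at the top, 28 mm high, 32 g. Origin: centre of its wide end.
- stopper_mid (a point): middle of the stopper, 14 mm above its wide end.
- bin_a_lip (a point): lip of the neighbouring bin nearest the robot, same shape; stays shut.
- bin_c_lip (a point): lip of the third bin from the robot's end, same shape; stays shut.
- beaker: bystander: clear beaker, 68 mm in diameter, 90 mm high. Origin: centre of its underside.
- glass_jar: bystander: jar with a green cap, 66 mm in diameter, 115 mm high, in front of the third bin. Origin: centre of its underside.
- white_jar: bystander: white jar with a red band, 86 mm in diameter, 125 mm high. Origin: centre of its underside.
- reagent_bottle: bystander: clear bottle with a blue cap, 70 mm in diameter, 150 mm high. Origin: centre of its underside.
- small_cylinder: bystander: small 25 ml measuring cylinder without collar, tube 21 mm in diameter, 165 mm high, foot 52 mm over its corners. Origin: centre of its underside.
- tip_box: bystander: blue pipette tip box, 122 by 84 mm, 76 mm high. Origin: centre of its underside.

How it is judged:
By the outcome, as a careful person would: the job done as asked, in the order asked, and still so for the second after the job is handed in, with the robot touching nothing.
It also fails if it takes over 72 s, if anything falls off the work surface, if the arm or the gripper's body presses on something with over 40 N, if the wrist force passes 120 N, or if a joint passes its speed limit or range.

## Working session

There is one attempt and no reset: what is moved stays moved. The work goes in short steps, Python scripts to look and compute and a tool call to move; the robot and the scene stay as the last step left them, time stands still between calls to the robot, and variables do not carry over. Pictures are saved under pics/ and viewed, on a budget of 10 in all, crops included, one or two more only if the job needs it, and the job is handed in when it is done.

Besides the shell and the picture viewer there is one more tool, called after "Call:" by a JSON object that holds its "op" and its "data". play_rows: Moves the arm, as the interface text tells. Its arguments: {"type":"object","properties":{"plan":{"type":"array"},"squeeze":{"type":"number"}},"required":["plan"]}

```bash
mkdir -p pics; ls; python3 - <<'E'
from bench import telemetry, grab_frame, calibration
import cv2, numpy as np
print(telemetry.get_obs())
for n in("side","top"):
    p,d=grab_frame(n); cv2.imwrite(f"pics/{n}0.png",p[:,:,::-1]); np.savez(f"{n}0.npz",p=p,d=d)
    c=calibration(n); print(n,c, 'cam pos',-c["R"].T@c["t"])
a=cv2.imread("pics/side0.png");b=cv2.imread("pics/top0.png")
E
```

```text
pics
{'time': 0.0, 'joint_pos': array([-1.28897149e+00,  2.76598977e-01,  1.50612604e+00, -5.05434673e-06,
        1.36068812e+00, -1.20999169e-01]), 'joint_velocities': array([ 9.03038860e-04, -2.41560331e-04, -3.63227721e-05, -1.01479196e-03,
       -1.07269292e-03, -1.76914082e-03]), 'joint_efforts': array([ 1.14540246e-03, -4.16770756e+01, -2.45808452e+01, -4.12976908e-05,
        1.09302104e-02, -1.07584235e-06]), 'eef_pos': array([ 0.22525822, -0.52847446,  0.23044026]), 'orientation': array([-0.69275887, -0.14210055,  0.69286575, -0.14081771]), 'contact_force': array([ 0.50537001, -0.44688751, -0.07042552]), 'torque': array([-0.02645227, -0.0134554 ,  0.03152275]), 'opening': 0.9972063160491982}
side {'K': array([[391.11862997,   0.        , 256.96508273],
       [  0.        , 391.11862997, 187.78210774],
       [  0.        ,   0.        ,   1.        ]]), 'R': array([[-0.70860192, -0.70543722, -0.01554487],
       [-0.43992533,  0.45890889, -0.77192508],
       [ 0.55167836, -0.54014901, -0.63552343]]), 't': array([0.39272336, 0.33327227, 1.03724168])} cam pos [-0.14732435  0.68436513  0.92255745]
top {'K': array([[419.35352731,   0.        , 254.78617077],
       [  0.        , 419.35352731, 195.55565401],
       [  0.        ,   0.        ,   1.        ]]), 'R': array([[-0.02359141, -0.99969589,  0.00718104],
       [-0.99864578,  0.02323225, -0.0465496 ],
       [ 0.04636861, -0.00826949, -0.99889017]]), 't': array([0.03996228, 0.5340712 , 1.17520617])} cam pos [0.47979804 0.0372608  1.19847572]
```

View pics/side0.png

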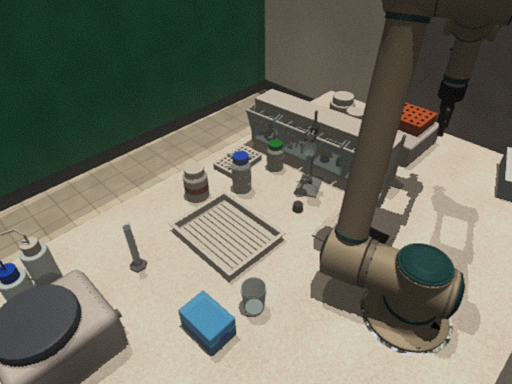

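View pics/top0.png

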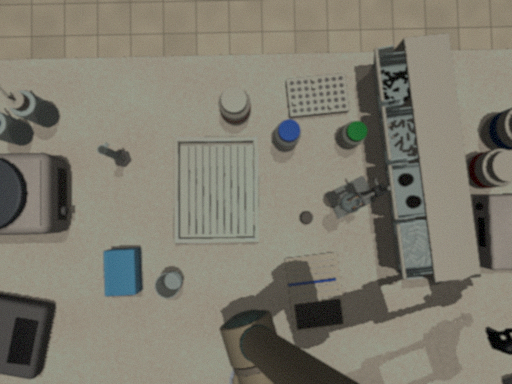

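The top view shows the tray at about (217,190), the stand base at (350,195), the stopper at (306,217), the glass jar at (353,133) and the bin row at columns 380–430. The side view shows the stand rod at about (313,112–190). Next I'll look closer at the stand.

```bash
cat > h.py <<'E'
import numpy as np, cv2
from bench import telemetry, grab_frame, calibration
def ray(n,u,v):
    c=calibration(n); d=c["R"].T@np.linalg.solve(c["K"],[u,v,1.]); return -c["R"].T@c["t"],d
def plane(n,u,v,z):
    o,d=ray(n,u,v); return (o+d*(z-o[2])/d[2]).round(4)
def cloud(n,d):
    c=calibration(n); v,u=np.mgrid[:384,:512]
    P=np.linalg.inv(c["K"])@np.stack([u*d,v*d,d]).reshape(3,-1)
    W=(c["R"].T@(P-c["t"][:,None])).T.reshape(384,512,3); W[d==0]=np.nan; return W
def proj(n,X):
    c=calibration(n); q=c["K"]@(c["R"]@np.array(X)+c["t"]); return (q[:2]/q[2]).round(1)
E
python3 - <<'E'
from h import *
t=np.load("top0.npz"); s=np.load("side0.npz")
a=cv2.resize(t["p"][120:280,280:440],None,fx=3.5,fy=3.5,interpolation=cv2.INTER_CUBIC)[:,:400*10]
b=cv2.resize(s["p"][95:255,240:340],None,fx=3.5,fy=3.5,interpolation=cv2.INTER_CUBIC)
im=np.hstack([a,b])[:,:,::-1]; im=cv2.resize(im,None,fx=.87,fy=.87); cv2.imwrite("pics/crop1.png",cv2.convertScaleAbs(im,alpha=1.3)); print(im.shape)
for n,z in(("top",t),("side",s)):
    W=cloud(n,z["d"]); x,y,h=W[...,0],W[...,1],W[...,2]
    # stand points above 0.255 near stand
    ms=(x>.3)&(x<.65)&(y<-.1)&(y>-.36)
    for lo,hi in((.26,.32),(.22,.255),(.05,.2)):
        m=ms&(h>lo)&(h<hi); print(n,lo,m.sum(), np.nanmedian(W[m],0).round(3) if m.any() else'')
    m=ms&(h>.26)&(h<.32); print(W[m].round(3)[:12])
for k in[(306,217),(350,195),(177,138),(257,138),(257,241),(177,241),(353,133),(288,133)]:
    print(k,plane("top",*k,0.0),cloud("top",t["d"])[k[1],k[0]].round(3))
E
```

```text
(487, 792, 3)
top 0.26 46 [ 0.531 -0.254  0.295]
top 0.22 363 [ 0.518 -0.219  0.242]
top 0.05 1167 [ 0.495 -0.323  0.166]
[[ 0.536 -0.256  0.291]
 [ 0.535 -0.254  0.305]
 [ 0.535 -0.256  0.304]
 [ 0.535 -0.258  0.305]
 [ 0.535 -0.26   0.304]
 [ 0.536 -0.255  0.264]
 [ 0.535 -0.254  0.277]
 [ 0.534 -0.254  0.284]
 [ 0.534 -0.253  0.293]
 [ 0.533 -0.252  0.301]
 [ 0.533 -0.253  0.306]
 [ 0.533 -0.256  0.304]]
side 0.26 41 [ 0.53  -0.252  0.284]
side 0.22 182 [ 0.516 -0.212  0.241]
side 0.05 1323 [ 0.501 -0.319  0.124]
[[ 0.533 -0.253  0.306]
 [ 0.529 -0.253  0.307]
 [ 0.527 -0.256  0.307]
 [ 0.535 -0.251  0.302]
 [ 0.532 -0.253  0.302]
 [ 0.529 -0.254  0.303]
 [ 0.535 -0.252  0.298]
 [ 0.531 -0.252  0.3  ]
 [ 0.53  -0.256  0.298]
 [ 0.535 -0.252  0.295]
 [ 0.531 -0.252  0.296]
 [ 0.53  -0.256  0.295]]
(306, 217) [ 0.4707 -0.1175  0.    ] [ 0.471 -0.114  0.025]
(350, 195) [ 0.5307 -0.2455  0.    ] [ 0.522 -0.195  0.215]
(177, 138) [0.7063 0.2471 0.    ] [0.699 0.241 0.037]
(257, 138) [0.7012 0.0171 0.    ] [0.695 0.018 0.031]
(257, 241) [0.4058 0.0241 0.    ] [0.408 0.024 0.032]
(177, 241) [0.4113 0.2515 0.    ] [0.413 0.246 0.031]
(353, 133) [ 0.7095 -0.2603  0.    ] [ 0.687 -0.231  0.117]
(288, 133) [ 0.7137 -0.0726  0.    ] [ 0.684 -0.059  0.151]
```

View pics/crop1.png

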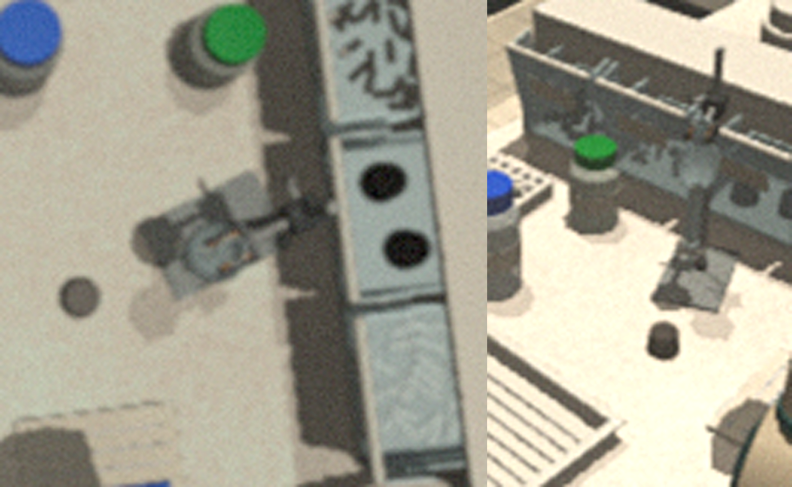

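The crop shows the rod at the right, with the arm and column pointing left-down (world +y, slightly −x). The bin with two stoppers is at crop (390,215). Now I'll get the stand's direction, the unit's frame, and the tray and stopper positions from the depth clouds.

```bash
python3 - <<'E'
from h import *
from scipy.spatial.transform import Rotation as Ro
t=np.load("top0.npz"); s=np.load("side0.npz")
R=Ro.from_quat(telemetry.get_obs()["orientation"]).as_matrix(); print("tool axes cols\n",R.round(3))
for n,z in(("top",t),("side",s)):
    W=cloud(n,z["d"]); x,y,h=W[...,0],W[...,1],W[...,2]
    # base plate: dark low region not bright
    g=z["p"].mean(2)
    m=(x>.42)&(x<.64)&(y>-.31)&(y<-.1)&(h>.2)&(h<.256); P=W[m][:,:2]; r=np.linalg.norm(P-[.531,-.254],axis=1)
    q=P[(r>.03)]; 
    print(n,"column", len(q), (q.min(0)+q.max(0))/2, np.median(q,0), 'dir',np.degrees(np.arctan2(*(np.median(q,0)-[.531,-.254])[::-1])), 'far r',np.percentile(r,99))
    # roof front edge
    m=(h>.183)&(h<.2)&(y<-.25)&(x>.2)&(x<.95)
    for x0 in np.arange(.3,.91,.1):
        k=m&(abs(x-x0)<.02); l=(h>.155)&(h<.176)&(abs(x-x0)<.02)&(y<-.22)&(y>-.4)
        print(x0, 'roof ymax',np.round(np.percentile(y[k],98),4) if k.sum()>5 else None,'lip y',np.round(np.percentile(y[l],[5,50,90,97]),4) if l.sum()>5 else None,l.sum())
    print("unit x extent",np.percentile(x[m],[1,99]))
    m=(abs(x-.471)<.04)&(abs(y+.116)<.04)&(h>.02)&(h<.04); print("stopper top",m.sum(),np.median(W[m],0).round(4))
    m=(x>.3)&(x<.8)&(y>-.05)&(y<.32)&(h>.024)&(h<.04)
    P=W[m][:,:2].astype(np.float32); print("tray",cv2.minAreaRect(P))
E
```

```text
tool axes cols
 [[-0.     0.392 -0.92 ]
 [ 0.002 -0.92  -0.392]
 [-1.    -0.002 -0.   ]]
top column 340 [ 0.50430412 -0.20087811] [ 0.50598775 -0.1952828 ] dir 113.07295239879171 far r 0.0825354597418779
0.3 roof ymax -0.3954 lip y [-0.3969 -0.355  -0.3322 -0.3276] 47
0.4 roof ymax -0.389 lip y [-0.3288 -0.3226 -0.3193 -0.3179] 68
0.5 roof ymax -0.3808 lip y [-0.3176 -0.3124 -0.3092 -0.3079] 68
0.6000000000000001 roof ymax -0.3721 lip y [-0.3703 -0.3205 -0.303  -0.301 ] 133
0.7000000000000002 roof ymax -0.363 lip y [-0.3023 -0.297  -0.2937 -0.2929] 68
0.8000000000000003 roof ymax -0.3547 lip y [-0.2943 -0.289  -0.2852 -0.284 ] 68
0.9000000000000001 roof ymax -0.3466 lip y [-0.3484 -0.3103 -0.2815 -0.279 ] 91
unit x extent [0.32101641 0.90603341]
stopper top 116 [ 0.4708 -0.1141  0.0276]
tray ((0.5351091623306274, 0.11622732877731323), (0.3049834966659546, 0.501011073589325), 84.39318084716797)
side column 208 [ 0.52096374 -0.20830434] [ 0.50045653 -0.19020604] dir 115.58430984136464 far r 0.08726191717196126
0.3 roof ymax -0.4062 lip y None 1
0.4 roof ymax -1.3646 lip y [-0.3223 -0.3177 -0.314  -0.3129] 15
0.5 roof ymax -0.3756 lip y [-0.314  -0.309  -0.305  -0.3046] 38
0.6000000000000001 roof ymax -0.3697 lip y [-0.3933 -0.3184 -0.3006 -0.2987] 37
0.7000000000000002 roof ymax -0.3582 lip y [-0.2989 -0.2934 -0.291  -0.2896] 33
0.8000000000000003 roof ymax -0.349 lip y [-0.2925 -0.2861 -0.2824 -0.2813] 35
0.9000000000000001 roof ymax -0.3415 lip y [-0.3663 -0.3223 -0.2806 -0.2784] 53
unit x extent [0.28808394 0.90597819]
stopper top 62 [ 0.4694 -0.1095  0.0276]
tray ((0.5397378206253052, 0.1175151914358139), (0.30672168731689453, 0.5126654505729675), 84.00241088867188)
```

```bash
python3 - <<'E'
from h import *
t=np.load("top0.npz"); s=np.load("side0.npz")
for n,z in(("top",t),("side",s)):
    W=cloud(n,z["d"]); x,y,h=W[...,0],W[...,1],W[...,2]
    m=(abs(x-.532)<.025)&(abs(y+.255)<.025)&(h>.262)&(h<.312); vv,uu=np.nonzero(m)
    for lo,hi in((.262,.275),(.275,.29),(.29,.3),(.3,.312)):
        k=m&(h>lo)&(h<hi); v,u=np.nonzero(k); zz=(lo+hi)/2
        if len(u): print(n,zz,len(u),plane(n,u.mean(),v.mean(),W[k][:,2].mean()))
for k in((393,161),(393,218),(393,190),(397,190)): print(k,plane("top",*k,.165))
W=cloud("top",t["d"]);x,y,h=W[...,0],W[...,1],W[...,2]
for c in range(385,436,2): print(c,W[186,c].round(3),t["p"][186,c])
m=(h>.02)&(h<.045)&(x>.38)&(x<.74)&(y>-.005)&(y<.27)
n_,l,st,ce=cv2.connectedComponentsWithStats(m.astype(np.uint8)); k=1+st[1:,4].argmax(); print("tray",cv2.minAreaRect(W[l==k][:,:2].astype(np.float32)),np.median(h[l==k]))
E
```

```text
top 0.2685 7 [ 0.5318 -0.2537  0.2665]
top 0.2825 10 [ 0.5308 -0.2536  0.2824]
top 0.295 7 [ 0.5309 -0.2542  0.2948]
top 0.306 20 [ 0.5317 -0.257   0.3044]
side 0.2685 10 [ 0.5297 -0.2534  0.2681]
side 0.2825 12 [ 0.5311 -0.2536  0.2811]
side 0.295 10 [ 0.5308 -0.2519  0.2953]
side 0.306 6 [ 0.5308 -0.2534  0.3046]
(393, 161) [ 0.6056 -0.3164  0.165 ]
(393, 218) [ 0.4644 -0.3109  0.165 ]
(393, 190) [ 0.5336 -0.3136  0.165 ]
(397, 190) [ 0.5333 -0.3235  0.165 ]
385 [ 0.554 -0.348 -0.002] [44 48 46]
387 [ 0.535 -0.254  0.305] [62 59 58]
389 [ 0.535 -0.258  0.305] [97 95 91]
391 [ 0.543 -0.307  0.17 ] [124 120 112]
393 [ 0.543 -0.312  0.17 ] [140 139 129]
395 [ 0.553 -0.371  0.014] [121 131 126]
397 [ 0.552 -0.376  0.015] [122 131 126]
399 [ 0.552 -0.381  0.017] [122 132 127]
401 [ 0.552 -0.387  0.017] [106 114 109]
403 [ 0.552 -0.393  0.017] [85 86 85]
405 [ 0.552 -0.397  0.019] [76 80 79]
407 [ 0.552 -0.404  0.017] [ 94 103  95]
409 [ 0.551 -0.409  0.018] [117 125 123]
411 [ 0.552 -0.417  0.013] [123 131 126]
413 [ 0.551 -0.421  0.016] [123 130 126]
415 [ 0.551 -0.426  0.019] [120 129 123]
417 [ 0.551 -0.431  0.02 ] [120 131 126]
419 [ 0.551 -0.437  0.019] [118 127 124]
421 [ 0.551 -0.443  0.018] [ 93 100  93]
423 [ 0.54  -0.378  0.19 ] [121 115 104]
425 [ 0.54  -0.383  0.191] [149 143 130]
427 [ 0.54  -0.388  0.189] [148 144 130]
429 [ 0.54  -0.393  0.19 ] [149 143 129]
431 [ 0.54  -0.396  0.193] [150 146 131]
433 [ 0.54  -0.401  0.192] [150 141 130]
435 [ 0.54  -0.408  0.188] [148 146 132]
tray ((0.5546584129333496, 0.13713568449020386), (0.236432746052742, 0.29637160897254944), 89.40628051757812) 0.0319810560390788
```

Call:
{"op": "play_rows", "data": {"plan": [{"linear": [-0.045, 0, 0], "twist": 0, "grip": 1}, {"linear": [-0.045, 0, 0], "twist": 0, "grip": 1}, {"linear": [-0.045, 0, 0], "twist": 0, "grip": 1}, {"linear": [0, -0.0133, -0.0389], "twist": 0, "grip": 1}, {"linear": [0, -0.0133, -0.0389], "twist": 0, "grip": 1}, {"linear": [0, -0.0133, -0.0389], "twist": 0, "grip": 1}, {"linear": [0, -0.0133, -0.0389], "twist": 0, "grip": 1}, {"linear": [0, -0.0133, -0.0389], "twist": 0, "grip": 1}, {"linear": [0, -0.0133, -0.0389], "twist": 0, "grip": 1}, {"linear": [0, -0.0133, -0.0389], "twist": 0, "grip": 1}, {"linear": [0, -0.0133, -0.0389], "twist": 0, "grip": 1}, {"linear": [0, -0.0133, -0.0389], "twist": 0, "grip": 1}, {"linear": [0, -0.0133, -0.0389], "twist": 0, "grip": 1}, {"linear": [0, 0, 0], "twist": 0, "grip": 1}, {"linear": [0, 0, 0], "twist": 0, "grip": 1}, {"linear": [0, 0, 0], "twist": 0, "grip": 1}]}}

```text
time: 1.7
eef_pos: [0.5304, -0.2547, 0.366]
orientation: [-0.692, -0.141, 0.693, -0.141]
contact_force: [-0.3, -0.8, 0.5]
opening: 1.0
```

Call:
{"op": "play_rows", "data": {"plan": [{"linear": [0.021, 0, 0], "twist": 0, "grip": 1}, {"linear": [0.021, 0, 0], "twist": 0, "grip": 1}, {"linear": [0.021, 0, 0], "twist": 0, "grip": 1}, {"linear": [0.021, 0, 0], "twist": 0, "grip": 1}, {"linear": [0.018, 0, 0], "twist": 0, "grip": 0.6}, {"linear": [0, 0, 0], "twist": 0, "grip": 0.35}, {"linear": [0, 0, 0], "twist": 0, "grip": 0.35}, {"linear": [0, 0, 0], "twist": 0, "grip": 0.35}, {"linear": [0, 0, 0], "twist": 0, "grip": 0.35}], "squeeze": 30}}

```text
time: 2.6
eef_pos: [0.5315, -0.2548, 0.2657]
orientation: [0.693, 0.141, -0.692, 0.142]
contact_force: [-0.5, -0.0, -0.1]
opening: 0.355
```

```bash
python3 - <<'E'
from h import *
p,_=grab_frame("top");q,d=grab_frame("side"); np.savez("side1.npz",p=q,d=d)
a=cv2.resize(p[150:240,340:430],(420,420),interpolation=3); b=cv2.resize(q[80:200,260:365],(368,420),interpolation=3)
cv2.imwrite("pics/c2.png",cv2.convertScaleAbs(np.hstack([a,b])[:,:,::-1],alpha=1.5)); print(telemetry.get_obs()["contact_force"],telemetry.get_obs()["eef_pos"])
E
```

```text
[ 1.21590579 -0.08017894 -0.60152252] [ 0.5314184  -0.25446923  0.26526369]
```

View pics/c2.png

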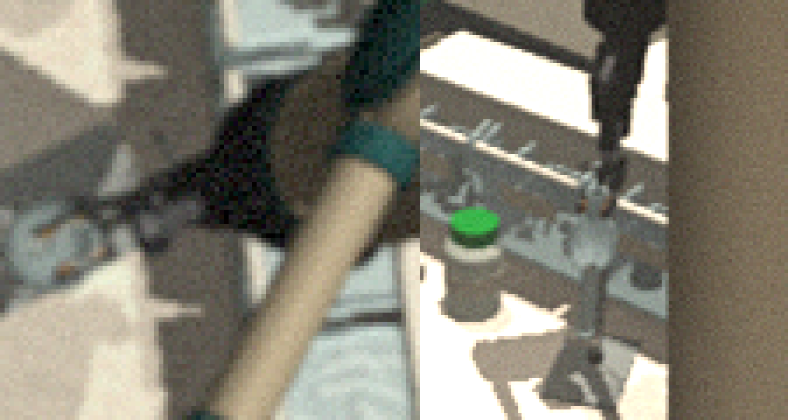

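The view shows the gripper around the rod top at about (610,165), with the stand still upright. I'll close in small steps, then grip hard.

Call:
{"op": "play_rows", "data": {"plan": [{"linear": [0, 0, 0], "twist": 0, "grip": 0.25}, {"linear": [0, 0, 0], "twist": 0, "grip": 0.2}, {"linear": [0, 0, 0], "twist": 0, "grip": 0.15}, {"linear": [0, 0, 0], "twist": 0, "grip": 0.1}, {"linear": [0, 0, 0], "twist": 0, "grip": 0.05}, {"linear": [0, 0, 0], "twist": 0, "grip": 0}, {"linear": [0, 0, 0], "twist": 0, "grip": 0}], "squeeze": 30}}

```text
time: 3.4
eef_pos: [0.5314, -0.2546, 0.2646]
orientation: [0.693, 0.141, -0.693, 0.142]
contact_force: [-0.4, -1.1, 1.1]
opening: 0.106
```

Call:
{"op": "play_rows", "data": {"plan": [{"linear": [0, 0, 0], "twist": 0, "grip": 0}, {"linear": [0, 0, 0], "twist": 0, "grip": 0}, {"linear": [0, 0, 0], "twist": 0, "grip": 0}, {"linear": [-0.003, 0, 0], "twist": 0, "grip": 0}, {"linear": [-0.004, 0, 0], "twist": 0, "grip": 0}, {"linear": [-0.004, 0, 0], "twist": 0, "grip": 0}, {"linear": [-0.004, 0, 0], "twist": 0, "grip": 0}, {"linear": [0, 0, 0], "twist": 0, "grip": 0}, {"linear": [0, 0, 0], "twist": 0, "grip": 0}], "squeeze": 110}}

```text
time: 4.3
eef_pos: [0.5311, -0.254, 0.2792]
orientation: [-0.693, -0.142, 0.693, -0.141]
contact_force: [0.5, 0.1, -7.7]
opening: 0.088
```

```bash
python3 - <<'E'
from h import *
q,d=grab_frame("side"); o=telemetry.get_obs(); print(o["contact_force"],o["torque"],o["eef_pos"],o["opening"])
cv2.imwrite("pics/c3.png",cv2.convertScaleAbs(cv2.resize(q[80:220,240:345],(525,600*7//6))[:600,:,::-1],alpha=1.4))
E
```

```text
[-0.76992101 -0.19528591 -7.21968174] [-0.22073829 -0.12203885  0.00743325] [ 0.53096641 -0.25400551  0.27910808] 0.08468157487535288
```

View pics/c3.png

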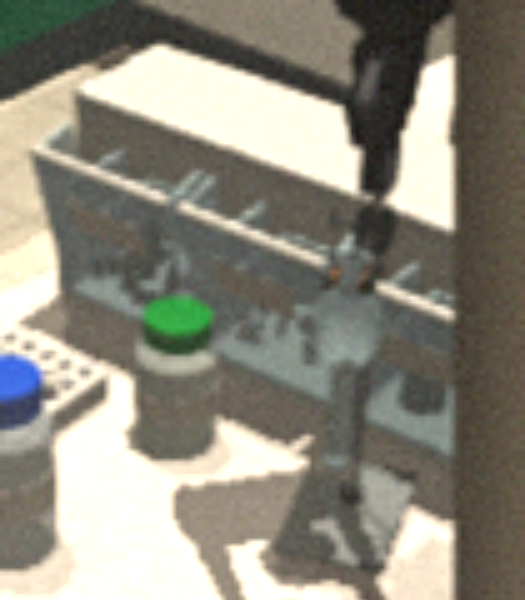

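The stand hangs upright: the base is level at about (340,520), the force is −7.5 N, and the hold hasn't slipped. I'll lift it further and carry it across.

Call:
{"op": "play_rows", "data": {"plan": [{"linear": [-0.003, 0, 0], "twist": 0, "grip": 0}, {"linear": [-0.006, 0, 0], "twist": 0, "grip": 0}, {"linear": [-0.009, 0, 0], "twist": 0, "grip": 0}, {"linear": [-0.009, 0, 0], "twist": 0, "grip": 0}, {"linear": [-0.009, 0, 0], "twist": 0, "grip": 0}, {"linear": [-0.006, 0, 0], "twist": 0, "grip": 0}, {"linear": [-0.003, 0, 0], "twist": 0, "grip": 0}]}}

```text
time: 5.05
eef_pos: [0.5314, -0.2544, 0.3255]
orientation: [0.693, 0.141, -0.692, 0.142]
contact_force: [0.8, -0.1, -8.0]
opening: 0.09
```

Call:
{"op": "play_rows", "data": {"plan": [{"linear": [0, -0.0044, -0.0023], "twist": 0, "grip": 0}, {"linear": [0, -0.0089, -0.0046], "twist": 0, "grip": 0}, {"linear": [0, -0.0133, -0.0069], "twist": 0, "grip": 0}, {"linear": [0, -0.0177, -0.0093], "twist": 0, "grip": 0}, {"linear": [0, -0.022, -0.0115], "twist": 0, "grip": 0}, {"linear": [0, -0.022, -0.0115], "twist": 0, "grip": 0}, {"linear": [0, -0.022, -0.0115], "twist": 0, "grip": 0}, {"linear": [0, -0.022, -0.0115], "twist": 0, "grip": 0}, {"linear": [0, -0.022, -0.0115], "twist": 0, "grip": 0}, {"linear": [0, -0.022, -0.0115], "twist": 0, "grip": 0}, {"linear": [0, -0.022, -0.0115], "twist": 0, "grip": 0}, {"linear": [0, -0.022, -0.0115], "twist": 0, "grip": 0}, {"linear": [0, -0.022, -0.0115], "twist": 0, "grip": 0}, {"linear": [0, -0.022, -0.0115], "twist": 0, "grip": 0}, {"linear": [0, -0.022, -0.0115], "twist": 0, "grip": 0}, {"linear": [0, -0.0177, -0.0093], "twist": 0, "grip": 0}, {"linear": [0, -0.0133, -0.0069], "twist": 0, "grip": 0}, {"linear": [0, -0.0089, -0.0046], "twist": 0, "grip": 0}, {"linear": [0, -0.0044, -0.0023], "twist": 0, "grip": 0}, {"linear": [0, 0, 0], "twist": 0, "grip": 0}]}}

```text
time: 7.05
eef_pos: [0.5603, 0.118, 0.3242]
orientation: [-0.693, -0.142, 0.693, -0.142]
contact_force: [-0.1, 0.1, -8.6]
opening: 0.084
```

```bash
python3 - <<'E'
from h import *
q,d=grab_frame("side"); o=telemetry.get_obs(); print(o["contact_force"],o["torque"],o["eef_pos"],o["opening"])
np.savez("side3.npz",p=q,d=d)
cv2.imwrite("pics/c4.png",cv2.convertScaleAbs(cv2.resize(q[60:280,130:330],(540,594))[:,:,::-1],alpha=1.3))
E
```

```text
[ 0.0934311  -1.16552765 -7.7262451 ] [-0.25941588 -0.09547335 -0.0114523 ] [0.56031576 0.11724262 0.32421068] 0.0863034281736945
```

View pics/c4.png

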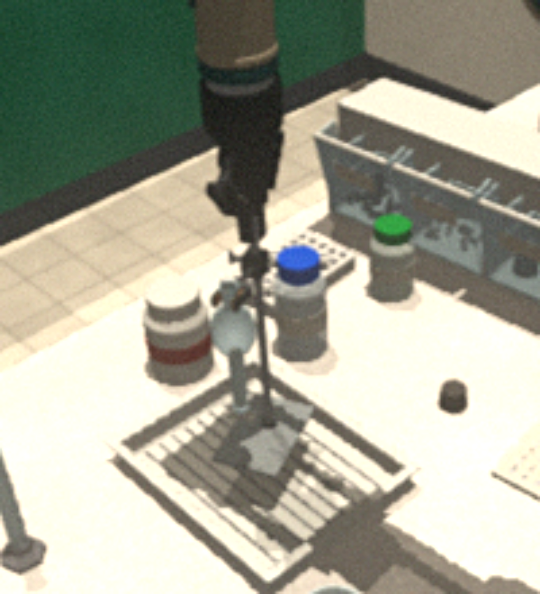

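The stand hangs above the tray: rod foot at about (268,420), column to its left, clear of the bottles, stopper undisturbed at (453,396). Now I'll check tilt and place it.

```bash
python3 - <<'E'
from h import *
W=cloud("side",np.load("side3.npz")["d"]);x,y,h=W[...,0],W[...,1],W[...,2]
m=(abs(x-.56)<.02)&(abs(y-.118)<.02)
for a in np.arange(.07,.33,.03):
    k=m&(h>a)&(h<a+.03); print(round(a,2),k.sum(),np.median(W[k],0).round(4))
m=(abs(x-.55)<.1)&(abs(y-.13)<.1)&(h>.05)&(h<.085); P=W[m]; A=np.c_[P[:,:2],np.ones(len(P))]; print("base plane",np.linalg.lstsq(A,P[:,2],rcond=None)[0],len(P),np.percentile(P,[2,98],axis=0))
E
```

```text
0.07 32 [0.5582 0.1202 0.0783]
0.1 21 [0.5578 0.1205 0.1148]
0.13 25 [0.5581 0.1207 0.1418]
0.16 26 [0.5586 0.1205 0.1761]
0.19 25 [0.558  0.1195 0.2027]
0.22 31 [0.5578 0.1208 0.2342]
0.25 24 [0.5578 0.1207 0.2633]
0.28 99 [0.5516 0.1263 0.3025]
0.31 55 [0.5547 0.1253 0.3322]
base plane [ 0.00656081 -0.00892128  0.06276742] 650 [[0.50200049 0.07264055 0.06100238]
 [0.60200674 0.19272799 0.07283193]]
```

Call:
{"op": "play_rows", "data": {"plan": [{"linear": [0.003, 0, 0], "twist": 0, "grip": 0}, {"linear": [0.006, 0, 0], "twist": 0, "grip": 0}, {"linear": [0.008, 0, 0], "twist": 0, "grip": 0}, {"linear": [0.008, 0, 0], "twist": 0, "grip": 0}, {"linear": [0.007, 0, 0], "twist": 0, "grip": 0}, {"linear": [0.006, 0, 0], "twist": 0, "grip": 0}, {"linear": [0.004, 0, 0], "twist": 0, "grip": 0}, {"linear": [0.002, 0, 0], "twist": 0, "grip": 0}, {"linear": [0.002, 0, 0], "twist": 0, "grip": 0}, {"linear": [0.002, 0, 0], "twist": 0, "grip": 0}, {"linear": [0, 0, 0], "twist": 0, "grip": 0}]}}

```text
time: 8.2
eef_pos: [0.5603, 0.1177, 0.2762]
orientation: [-0.693, -0.141, 0.693, -0.141]
contact_force: [-0.3, -0.6, -7.7]
opening: 0.08
```

Call:
{"op": "play_rows", "data": {"plan": [{"linear": [0.0015, 0, 0], "twist": 0, "grip": 0}, {"linear": [0.0015, 0, 0], "twist": 0, "grip": 0}, {"linear": [0.001, 0, 0], "twist": 0, "grip": 0}, {"linear": [0.001, 0, 0], "twist": 0, "grip": 0}, {"linear": [0.0005, 0, 0], "twist": 0, "grip": 0}, {"linear": [0, 0, 0], "twist": 0, "grip": 0}]}}

```text
time: 8.8
eef_pos: [0.5604, 0.1177, 0.2707]
orientation: [-0.693, -0.141, 0.693, -0.141]
contact_force: [-0.4, -0.6, -8.4]
opening: 0.089
```

Call:
{"op": "play_rows", "data": {"plan": [{"linear": [0.0005, 0, 0], "twist": 0, "grip": 0}, {"linear": [0.0005, 0, 0], "twist": 0, "grip": 0}, {"linear": [0, 0, 0], "twist": 0, "grip": 0}]}}

```text
time: 9.1
eef_pos: [0.5604, 0.1177, 0.2697]
orientation: [-0.693, -0.141, 0.693, -0.141]
contact_force: [-0.8, -0.2, -7.6]
opening: 0.087
```

Call:
{"op": "play_rows", "data": {"plan": [{"linear": [0.0005, 0, 0], "twist": 0, "grip": 0}, {"linear": [0.0005, 0, 0], "twist": 0, "grip": 0}, {"linear": [0, 0, 0], "twist": 0, "grip": 0}]}}

```text
time: 9.4
eef_pos: [0.5607, 0.1176, 0.2696]
orientation: [0.693, 0.141, -0.692, 0.142]
contact_force: [-0.6, -0.3, -2.1]
opening: 0.081
```

Call:
{"op": "play_rows", "data": {"plan": [{"linear": [0.0005, 0, 0], "twist": 0, "grip": 0}, {"linear": [0, 0, 0], "twist": 0, "grip": 0}]}}

```text
time: 9.6
eef_pos: [0.5609, 0.1175, 0.2696]
orientation: [0.694, 0.141, -0.692, 0.142]
contact_force: [-1.3, -1.9, 0.3]
opening: 0.084
```

Call:
{"op": "play_rows", "data": {"plan": [{"linear": [0, 0, 0], "twist": 0, "grip": 0}, {"linear": [0, 0, 0], "twist": 0, "grip": 0.12}, {"linear": [0, 0, 0], "twist": 0, "grip": 0.2}, {"linear": [0, 0, 0], "twist": 0, "grip": 0.3}, {"linear": [0, 0, 0], "twist": 0, "grip": 0.45}, {"linear": [0, 0, 0], "twist": 0, "grip": 0.6}, {"linear": [-0.01, 0, 0], "twist": 0, "grip": 0.6}, {"linear": [-0.02, 0, 0], "twist": 0, "grip": 0.6}, {"linear": [-0.03, 0, 0], "twist": 0, "grip": 0.6}, {"linear": [-0.03, 0, 0], "twist": 0, "grip": 0.6}], "squeeze": 25}}

```text
time: 10.6
eef_pos: [0.5603, 0.1177, 0.3597]
orientation: [-0.693, -0.141, 0.693, -0.141]
contact_force: [0.3, -0.5, 0.6]
opening: 0.601
```

The stand is released and free. Next I'll turn the jaws along the bin row, close them, and go above the gap behind the lip.

Call:
{"op": "play_rows", "data": {"plan": [{"linear": [0, 0, 0], "twist": -7.98, "grip": 0.6}, {"linear": [0, 0, 0], "twist": -7.98, "grip": 0.6}, {"linear": [0, 0, 0], "twist": -7.98, "grip": 0.6}, {"linear": [0, 0, 0], "twist": -7.98, "grip": 0.6}, {"linear": [0, 0, 0], "twist": -7.98, "grip": 0.6}, {"linear": [0, 0, 0], "twist": -7.98, "grip": 0.6}, {"linear": [0, 0, 0], "twist": -7.98, "grip": 0.6}, {"linear": [0, 0, 0], "twist": -7.98, "grip": 0.6}, {"linear": [0, 0, 0], "twist": -7.98, "grip": 0.6}, {"linear": [0, 0, 0], "twist": 0, "grip": 0.6}, {"linear": [0, 0, 0], "twist": 0, "grip": 0.6}]}}

```text
time: 11.7
eef_pos: [0.5605, 0.1177, 0.3588]
orientation: [0.479, 0.52, -0.479, 0.52]
contact_force: [-0.3, 0.1, -0.4]
opening: 0.6
```

Call:
{"op": "play_rows", "data": {"plan": [{"linear": [0, -0.0051, 0.0373], "twist": 0, "grip": 0.6}, {"linear": [0, -0.0051, 0.0373], "twist": 0, "grip": 0.6}, {"linear": [0, -0.0051, 0.0373], "twist": 0, "grip": 0.6}, {"linear": [0, -0.0051, 0.0373], "twist": 0, "grip": 0.6}, {"linear": [0, -0.0051, 0.0373], "twist": 0, "grip": 0.3}, {"linear": [0, -0.0051, 0.0373], "twist": 0, "grip": 0}, {"linear": [0, -0.0051, 0.0373], "twist": 0, "grip": 0}, {"linear": [0, -0.0051, 0.0373], "twist": 0, "grip": 0}, {"linear": [0, -0.0051, 0.0373], "twist": 0, "grip": 0}, {"linear": [0, -0.0051, 0.0373], "twist": 0, "grip": 0}, {"linear": [0, -0.0051, 0.0373], "twist": 0, "grip": 0}, {"linear": [0, -0.0051, 0.0373], "twist": 0, "grip": 0}, {"linear": [0, 0, 0], "twist": 0, "grip": 0}, {"linear": [0, 0, 0], "twist": 0, "grip": 0}]}}

```text
time: 13.1
eef_pos: [0.5375, -0.3342, 0.3579]
orientation: [0.479, 0.521, -0.479, 0.52]
contact_force: [-0.1, -0.2, -0.7]
opening: -0.0
```

```bash
python3 - <<'E'
from h import *
from scipy.spatial.transform import Rotation as Ro
p,d=grab_frame("side"); pt,dt=grab_frame("top"); o=telemetry.get_obs(); print(o["eef_pos"],o["opening"],Ro.from_quat(o["orientation"]).as_matrix().round(3),o["joint_pos"])
W=cloud("side",d);x,y,h=W[...,0],W[...,1],W[...,2]
m=(abs(x-.56)<.02)&(abs(y-.118)<.02)
for a in (.03,.1,.2,.27):
    k=m&(h>a)&(h<a+.03); print("rod",a,k.sum(),np.median(W[k],0).round(4))
for W in (W,cloud("top",dt)):
    x,y,h=W[...,0],W[...,1],W[...,2]
    for x0 in(.48,.5,.53,.57,.59):
        l=(h>.155)&(h<.178)&(abs(x-x0)<.01)&(y<-.28)&(y>-.345); print(x0,l.sum(),W[l].mean(0).round(4) if l.any() else'')
cv2.imwrite("pics/c5.png",cv2.convertScaleAbs(np.hstack([cv2.resize(p[60:280,130:350],(400,400)),cv2.resize(pt[100:260,300:460],(400,400))])[:,:,::-1],alpha=1.3))
E
```

```text
[ 0.53772802 -0.33265044  0.35851645] -0.0016117622371050614 [[ 0.     0.996  0.085]
 [ 0.001  0.085 -0.996]
 [-1.     0.    -0.001]] [-6.64330590e-01  3.28645096e-01  1.12268633e+00  6.10928698e-04
  1.69048281e+00 -7.49399489e-01]
rod 0.03 21 [0.5579 0.1198 0.0432]
rod 0.1 20 [0.5585 0.1196 0.1159]
rod 0.2 17 [0.5574 0.1205 0.2101]
rod 0.27 31 [0.5581 0.1198 0.2833]
0.48 0 
0.5 6 [ 0.5057 -0.3075  0.1678]
0.53 20 [ 0.5302 -0.3071  0.1644]
0.57 20 [ 0.5703 -0.3029  0.1653]
0.59 30 [ 0.5937 -0.3154  0.1638]
0.48 34 [ 0.4799 -0.3145  0.1681]
0.5 34 [ 0.4997 -0.3128  0.1681]
0.53 34 [ 0.5299 -0.3101  0.1683]
0.57 34 [ 0.5696 -0.3068  0.1681]
0.59 56 [ 0.5929 -0.3151  0.1672]
```

View pics/c5.png

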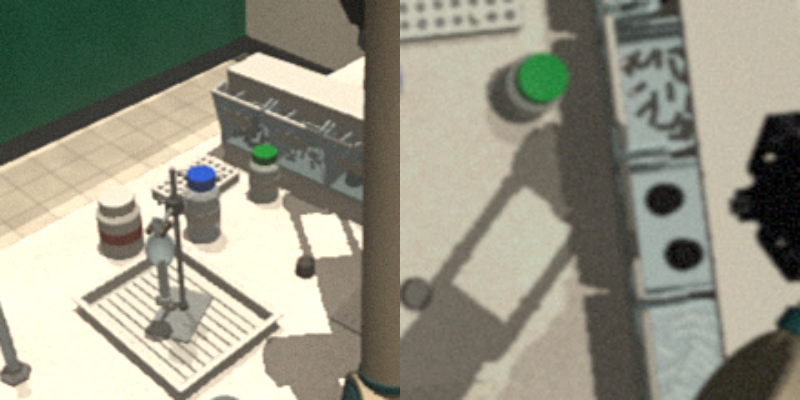

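The stand is upright and flat in the tray at (180,300). In the top view the bin with two stoppers is at (665,220), and the tool is over its gap once parallax is allowed for. I'll lower behind the lip.

Call:
{"op": "play_rows", "data": {"plan": [{"linear": [0.04, 0, 0], "twist": 0, "grip": 0}, {"linear": [0.04, 0, 0], "twist": 0, "grip": 0}, {"linear": [0.04, 0, 0], "twist": 0, "grip": 0}, {"linear": [0.03, 0, 0], "twist": 0, "grip": 0}, {"linear": [0.02, 0, 0], "twist": 0, "grip": 0}, {"linear": [0.015, 0, 0], "twist": 0, "grip": 0}, {"linear": [0.015, 0, 0], "twist": 0, "grip": 0}, {"linear": [0.01, 0, 0], "twist": 0, "grip": 0}, {"linear": [0, 0, 0], "twist": 0, "grip": 0}, {"linear": [0, 0, -0.004], "twist": 0, "grip": 0}, {"linear": [0, 0, -0.004], "twist": 0, "grip": 0}, {"linear": [0, 0, 0], "twist": 0, "grip": 0}]}}

```text
time: 14.4
eef_pos: [0.5374, -0.3251, 0.1493]
orientation: [0.478, 0.52, -0.478, 0.522]
contact_force: [-0.5, 0.6, -0.6]
opening: -0.001
```

Call:
{"op": "play_rows", "data": {"plan": [{"linear": [0.002, 0, -0.0075], "twist": 0, "grip": 0}, {"linear": [0.002, 0, -0.0075], "twist": 0, "grip": 0}, {"linear": [0.0025, 0, -0.0072], "twist": 0, "grip": 0}, {"linear": [0.0025, 0, -0.0072], "twist": 0, "grip": 0}, {"linear": [0, 0, 0], "twist": 0, "grip": 0}]}}

```text
time: 14.9
eef_pos: [0.5339, -0.2944, 0.1388]
orientation: [0.478, 0.522, -0.478, 0.52]
contact_force: [0.4, 0.6, 0.5]
opening: -0.006
```

Call:
{"op": "play_rows", "data": {"plan": [{"linear": [0.0033, 0, -0.0069], "twist": 0, "grip": 0}, {"linear": [0.0033, 0, -0.0069], "twist": 0, "grip": 0}, {"linear": [0.004, 0, -0.0065], "twist": 0, "grip": 0}, {"linear": [0.004, 0, -0.0065], "twist": 0, "grip": 0}, {"linear": [0.0045, 0, -0.006], "twist": 0, "grip": 0}, {"linear": [0.0045, 0, -0.006], "twist": 0, "grip": 0}, {"linear": [0, 0, 0], "twist": 0, "grip": 0}]}}

```text
time: 15.6
eef_pos: [0.5305, -0.256, 0.1149]
orientation: [0.478, 0.522, -0.478, 0.52]
contact_force: [-0.2, 0.4, -0.2]
opening: -0.001
```

```bash
cat > lip.py <<'E'
from h import *
# unit frame: lip shut at (.535,-.310); front line 40 mm behind
ux=np.array([.085,-.9964]); O=np.array([.535,-.310])+.04*ux; uy=np.array([.9964,.085])
def show(n="top"):
    p,d=grab_frame(n); W=cloud(n,d); X=(W[...,:2]-O)@ux; Y=(W[...,:2]-O)@uy; h=W[...,2]
    o=telemetry.get_obs(); e=o["eef_pos"]; print("tcp unit",((e[:2]-O)@ux).round(4),((e[:2]-O)@uy).round(4),e[2].round(4),"F",o["contact_force"].round(1))
    for y0 in(-.055,-.035,.035,.055):
        m=(abs(Y-y0)<.01)&(X>-.2)&(X<-.03)&(h>.09)&(h<.18)
        if m.sum()>3:
            P=np.c_[X[m],h[m]]; k=P[:,1]>np.percentile(P[:,1],80); print(n,y0,m.sum(),"lip",np.median(P[k],0).round(4))
    return p
E
python3 -c "
from lip import *
show();show('side')"
```

```text
tcp unit -0.0937 0.0003 0.1152 F [0.3 0.3 0.2]
top -0.055 86 lip [-0.1115  0.1276]
top -0.035 87 lip [-0.1051  0.1732]
top 0.035 83 lip [-0.1049  0.1712]
top 0.055 95 lip [-0.0953  0.1306]
tcp unit -0.0932 0.0005 0.1155 F [ 0.8 -0.1 -0.1]
side -0.055 13 lip [-0.1179  0.1276]
side -0.035 31 lip [-0.1061  0.1764]
side 0.035 39 lip [-0.0953  0.1781]
side 0.055 101 lip [-0.0845  0.1402]
```

The bin follows (lip at about 0.5 rad). I'll continue to the stop, watching the force.

Call:
{"op": "play_rows", "data": {"plan": [{"linear": [0.005, 0, -0.0055], "twist": 0, "grip": 0}, {"linear": [0.005, 0, -0.0055], "twist": 0, "grip": 0}, {"linear": [0.0055, 0, -0.005], "twist": 0, "grip": 0}, {"linear": [0, 0, 0], "twist": 0, "grip": 0}]}}

```text
time: 16.1
eef_pos: [0.5289, -0.2402, 0.0991]
orientation: [0.478, 0.522, -0.478, 0.52]
contact_force: [-0.3, 0.6, -0.4]
opening: -0.002
```

Call:
{"op": "play_rows", "data": {"plan": [{"linear": [0.003, 0, -0.0025], "twist": 0, "grip": 0}, {"linear": [0.003, 0, -0.0025], "twist": 0, "grip": 0}, {"linear": [0, 0, 0], "twist": 0, "grip": 0}]}}

```text
time: 16.4
eef_pos: [0.5297, -0.2397, 0.0977]
orientation: [0.476, 0.519, -0.479, 0.523]
contact_force: [-5.1, -4.8, 16.6]
opening: -0.006
```

```bash
python3 -c "
from lip import *
show();show('side')"
```

```text
tcp unit -0.1106 0.0007 0.0977 F [-5.3 -4.8 17.4]
top -0.055 59 lip [-0.1277  0.1099]
top -0.035 90 lip [-0.121   0.1661]
top 0.035 84 lip [-0.1206  0.1714]
top 0.055 80 lip [-0.1111  0.1222]
tcp unit -0.1105 0.0007 0.0977 F [-5.  -4.6 17.2]
side -0.055 22 lip [-0.1222  0.1781]
side -0.035 41 lip [-0.1219  0.1695]
side 0.035 52 lip [-0.1178  0.1739]
side 0.055 86 lip [-0.1207  0.1657]
```

At the stop (17 N, lip at about (−0.128, 0.105)). I'll back off, go up and over to the stopper.

Call:
{"op": "play_rows", "data": {"plan": [{"linear": [-0.006, 0, 0.003], "twist": 0, "grip": 0}, {"linear": [-0.01, 0, 0.001], "twist": 0, "grip": 0}, {"linear": [-0.02, 0, 0], "twist": 0, "grip": 0}, {"linear": [-0.03, 0, 0], "twist": 0, "grip": 0}, {"linear": [-0.04, 0, 0], "twist": 0, "grip": 0}, {"linear": [0, -0.012, -0.034], "twist": 0, "grip": 0.5}, {"linear": [0, -0.012, -0.034], "twist": 0, "grip": 1}, {"linear": [0, -0.012, -0.034], "twist": 0, "grip": 1}, {"linear": [0, -0.012, -0.034], "twist": 0, "grip": 1}, {"linear": [0, 0, 0], "twist": 0, "grip": 1}, {"linear": [0, 0, 0], "twist": 0, "grip": 1}]}}

```text
time: 17.6
eef_pos: [0.4703, -0.1087, 0.2006]
orientation: [0.478, 0.521, -0.478, 0.522]
contact_force: [-0.3, -0.4, 0.8]
opening: 0.989
```

```bash
python3 - <<'E'
from lip import *
p=show(); show("side")
# stopper from first frames: dark blob
for n,z in(("top",np.load("top0.npz")),("side",np.load("side0.npz"))):
    g=cv2.GaussianBlur(z["p"],(3,3),0).max(2); u0,v0=proj(n,[.47,-.113,.014]).astype(int)
    w=g[v0-14:v0+14,u0-14:u0+14]; m=(w<(int(w.min())+int(np.median(w)))/2).astype(np.uint8)
    k,l,st,ce=cv2.connectedComponentsWithStats(m); i=1+st[1:,4].argmax(); u,v=ce[i]+[u0-14,v0-14]; print(n,st[i],u,v,plane(n,u,v,.014),plane(n,u,v,.02))
o=telemetry.get_obs(); print(o["eef_pos"],o["opening"])
E
```

```text
tcp unit -0.2452 -0.0469 0.2005 F [-0.2 -0.1  0.6]
top 0.035 62 lip [-0.1264  0.109 ]
top 0.055 140 lip [-0.096   0.1282]
tcp unit -0.2448 -0.0467 0.2004 F [ 0.8 -0.9 -0.7]
side -0.055 16 lip [-0.1285  0.1093]
side -0.035 15 lip [-0.1307  0.1098]
side 0.035 13 lip [-0.1316  0.1106]
side 0.055 101 lip [-0.1018  0.1258]
top [  8   8  14  13 136] 305.3897058823529 217.0808823529412 [ 0.4706 -0.1139  0.014 ] [ 0.4707 -0.1132  0.02  ]
side [  9   9  11  12 106] 297.4056603773585 206.73584905660377 [ 0.4683 -0.1115  0.014 ] [ 0.4643 -0.1062  0.02  ]
[ 0.47104892 -0.10991012  0.20041784] 0.99897907491041
```

Call:
{"op": "play_rows", "data": {"plan": [{"linear": [0.04, 0, 0.0035], "twist": 0, "grip": 1}, {"linear": [0.04, 0, 0], "twist": 0, "grip": 1}, {"linear": [0.04, 0, 0], "twist": 0, "grip": 1}, {"linear": [0.03, 0, 0], "twist": 0, "grip": 1}, {"linear": [0.02, 0, 0], "twist": 0, "grip": 1}, {"linear": [0.014, 0, 0], "twist": 0, "grip": 1}, {"linear": [0.01, 0, 0], "twist": 0, "grip": 0.8}, {"linear": [0.004, 0, 0], "twist": 0, "grip": 0.6}, {"linear": [0, 0, 0], "twist": 0, "grip": 0.5}, {"linear": [0, 0, 0], "twist": 0, "grip": 0.4}, {"linear": [0, 0, 0], "twist": 0, "grip": 0.3}, {"linear": [0, 0, 0], "twist": 0, "grip": 0.3}, {"linear": [0, 0, 0], "twist": 0, "grip": 0.3}, {"linear": [0, 0, 0], "twist": 0, "grip": 0.3}], "squeeze": 30}}

```text
time: 19.1
eef_pos: [0.4708, -0.1128, 0.0026]
orientation: [0.478, 0.521, -0.478, 0.521]
contact_force: [-0.5, 0.5, 2.6]
opening: 0.419
```

Call:
{"op": "play_rows", "data": {"plan": [{"linear": [-0.02, 0, 0], "twist": 0, "grip": 0.3}, {"linear": [-0.04, 0, 0], "twist": 0, "grip": 0.3}, {"linear": [-0.05, 0, 0], "twist": 0, "grip": 0.3}, {"linear": [-0.05, 0, 0], "twist": 0, "grip": 0.3}, {"linear": [-0.02, 0, 0], "twist": 0, "grip": 0.3}, {"linear": [0, 0.008, 0.03], "twist": 0, "grip": 0.3}, {"linear": [0, 0.008, 0.032], "twist": 0, "grip": 0.3}, {"linear": [0, 0.008, 0.032], "twist": 0, "grip": 0.3}, {"linear": [0, 0.008, 0.032], "twist": 0, "grip": 0.3}, {"linear": [0, 0.008, 0.032], "twist": 0, "grip": 0.3}, {"linear": [0, 0.007, 0.032], "twist": 0, "grip": 0.3}, {"linear": [0, 0, 0], "twist": 0, "grip": 0.3}, {"linear": [0, 0, 0], "twist": 0, "grip": 0.3}]}}

```text
time: 20.4
eef_pos: [0.5332, -0.2981, 0.1815]
orientation: [0.479, 0.521, -0.478, 0.52]
contact_force: [-0.1, 1.1, -0.8]
opening: 0.415
```

```bash
python3 - <<'E'
from lip import *
p=show("side"); pt=show()
cv2.imwrite("pics/c6.png",cv2.convertScaleAbs(np.hstack([cv2.resize(p[90:250,240:400],(400,400)),cv2.resize(pt[110:270,300:460],(400,400))])[:,:,::-1],alpha=1.4))
E
```

```text
tcp unit -0.0528 -0.0009 0.1817 F [-0.7  0.1  0.3]
side -0.055 15 lip [-0.1314  0.1096]
side -0.035 16 lip [-0.1317  0.1088]
side 0.035 13 lip [-0.1288  0.1091]
side 0.055 121 lip [-0.0961  0.1252]
tcp unit -0.0532 -0.0009 0.1819 F [1.  0.4 0.2]
top -0.055 67 lip [-0.1271  0.1102]
top -0.035 67 lip [-0.1279  0.1083]
top 0.035 60 lip [-0.1278  0.109 ]
top 0.055 140 lip [-0.0961  0.1284]
```

View pics/c6.png

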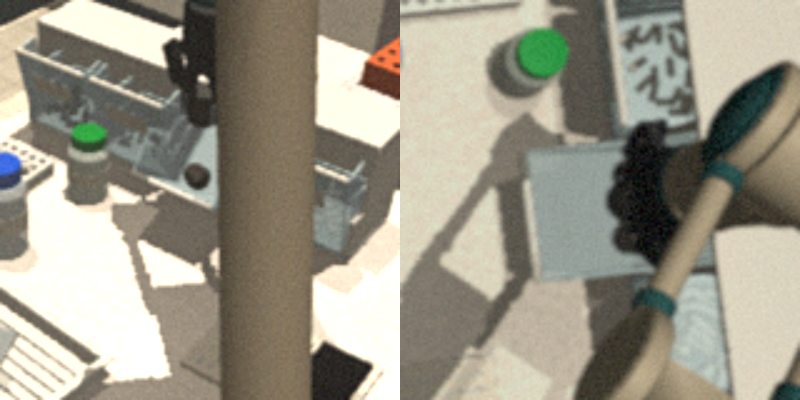

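The bin is open, with the gripper and stopper over its mouth (top view (640,195); lip at column 533). I'll lower and release.

Call:
{"op": "play_rows", "data": {"plan": [{"linear": [0.02, 0, 0], "twist": 0, "grip": 0.3}, {"linear": [0.03, 0, 0], "twist": 0, "grip": 0.3}, {"linear": [0.025, 0, 0], "twist": 0, "grip": 0.3}, {"linear": [0.015, 0, 0], "twist": 0, "grip": 0.3}, {"linear": [0, 0, 0], "twist": 0, "grip": 0.3}, {"linear": [0, 0, 0], "twist": 0, "grip": 0.45}, {"linear": [0, 0, 0], "twist": 0, "grip": 0.55}, {"linear": [0, 0, 0], "twist": 0, "grip": 0.65}, {"linear": [0, 0, 0], "twist": 0, "grip": 0.65}, {"linear": [0, 0, 0], "twist": 0, "grip": 0.65}]}}

```text
time: 21.5
eef_pos: [0.5338, -0.2982, 0.0928]
orientation: [0.478, 0.521, -0.478, 0.521]
contact_force: [0.2, 0.2, -0.6]
opening: 0.65
```

Call:
{"op": "play_rows", "data": {"plan": [{"linear": [-0.02, 0, 0], "twist": 0, "grip": 0.65}, {"linear": [-0.04, 0, 0], "twist": 0, "grip": 0.65}, {"linear": [-0.05, 0, 0], "twist": 0, "grip": 0.65}, {"linear": [-0.05, 0, 0], "twist": 0, "grip": 0.65}, {"linear": [-0.03, 0, 0], "twist": 0, "grip": 0.65}, {"linear": [0, -0.04, 0], "twist": 0, "grip": 0.65}, {"linear": [0, -0.04, 0], "twist": 0, "grip": 0.65}, {"linear": [0, -0.04, 0], "twist": 0, "grip": 0.65}, {"linear": [0, -0.04, 0], "twist": 0, "grip": 0.65}, {"linear": [0, -0.04, 0], "twist": 0, "grip": 0.65}, {"linear": [0, 0, 0.04], "twist": 0, "grip": 0.65}, {"linear": [0, 0, 0.04], "twist": 0, "grip": 0.65}, {"linear": [0, 0, 0.04], "twist": 0, "grip": 0.65}, {"linear": [0, 0, 0.04], "twist": 0, "grip": 0.65}, {"linear": [0, 0, 0], "twist": 0, "grip": 0.65}, {"linear": [0, 0, 0], "twist": 0, "grip": 0.65}]}}

```text
time: 23.1
eef_pos: [0.3477, -0.4748, 0.2815]
orientation: [0.479, 0.521, -0.478, 0.52]
contact_force: [-0.9, 0.2, 0.2]
opening: 0.651
```

```bash
python3 - <<'E'
from lip import *
p=show("side"); pt=show()
cv2.imwrite("pics/c7.png",cv2.convertScaleAbs(np.hstack([p[:,120:],pt[:,140:]])[:,:,::-1],alpha=1.3))
t0=np.load("top0.npz")["p"]; 
E
```

```text
tcp unit 0.1074 -0.2005 0.2819 F [-0.4 -0.5  0.3]
side -0.055 16 lip [-0.1309  0.1103]
side -0.035 16 lip [-0.1324  0.1094]
side 0.035 14 lip [-0.1329  0.1107]
side 0.055 122 lip [-0.0972  0.1242]
tcp unit 0.107 -0.2004 0.2822 F [-0.3  0.4  0.4]
top -0.055 70 lip [-0.1272  0.1081]
top -0.035 68 lip [-0.1267  0.109 ]
top 0.035 63 lip [-0.1283  0.109 ]
top 0.055 139 lip [-0.0946  0.129 ]
```

View pics/c7.png

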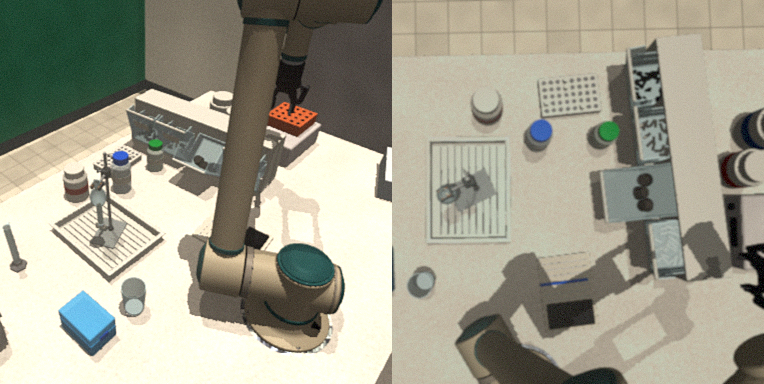

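The top view shows three stoppers in the open bin, at (643,178–206). The stand is flat in the tray at (470,190), and the bystanders are where they were. I'll hand it in.

```bash
python3 -c "
from bench import job_done; print(job_done())"
```

```text
the job is handed in; nothing more can be done
None
```

The job is done and handed in at about 23 s of the 72 s allowed.

- **Stand:** I gripped it on the bare rod, carried it over and set it down in the spill tray. The weight came off the gripper gradually, from 8 N to 0, before I let go. A depth check after release showed the rod vertical, within about 1 mm along its height.
- **Bin:** I pulled it forward by hooking behind the lip, until the force rose to about 17 N against the stop. In the last check the lip was about 128–132 mm in front, with its top about 109 mm up. The expected values at the stop are 129 mm and about 108 mm, so it is still open there.
- **Stopper:** I dropped it into the bin, and the last picture shows three stoppers inside.

In the last picture the bystanders looked to be in their original places. I checked them only by eye, and the blue tip box and small cylinder only in the side view. The arm is clear of everything, with no contact force above sensor noise. The two cameras disagreed by up to about 4 mm on the lip position, and no check failed.

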